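Zero a stepped range switch by feel, count four clicks back and store the setting

TASK

On the metal switch box, turn the big knob anticlockwise until you feel it press firmly on its end stop, without forcing the stop; then turn it back exactly four clicks and leave it resting there. Then push the round key on the same panel fully down and let it come up again. Leave the two small knobs as they are and do not disturb the other things on the bench.

Things in the scene. Friction and masses are not known exactly. Their poses are not given: they have to be found in the camera images.
- switchbox: Low metal bench instrument, 206 (x) by 308 (y) by 75 mm high, black end cheeks; it does not move. Origin: centre of its underside; its -x edge is nearest the robot. On its top, own x, y in mm: big knob (-10, 60), key (-55, -65), small knobs (35, -35) and (35, -95), two terminals 15 mm wide, 13 high (85, -20), (85, -100), a loose brass plug near (75, 15).
- knob: The big black round knob; vertical axis. Origin on its axis, level with the panel (75 mm above the bench); z up, the white pointer line on top runs from the axis to its own -x. Skirt 60 mm wide 4 to 8 mm above the panel, above it the fluted rubber grip that fingers hold fast, 50 mm diameter, 8 to 36 mm. In the rules, joint knob is clockwise from the last notch before the stop (four clicks: 1.396 rad).
- knob_centre (a point): Point of the panel on the big knob's axis. The knob clicks every 20 degrees (0.349 rad): a sprung ball takes about 0.13 N m to lift out of a notch and drops the released knob into the nearest one. The stop lies anticlockwise seen from above, 2 to 5 clicks from the start. Pointer and panel ticks do not show where: that angle differs each time and must be felt.
- knob_top (a point): Centre of the big knob's flat top, 36 mm above the panel. End stop (stop_c0 in the rules): begins 0.015 rad past the last notch, a spring of 6 N m/rad acting 25 mm from the axis. Firmly: at least 0.15 N m on it (0.27 at the knob with the click spring) for 0.2 s. Forced: over 0.6 N m on it, about 0.65 at the knob (24 N at 25 mm in the rules).
- key (a joint): Travel of the key, in m: 0 up, 0.005 fully down. It springs back by itself and takes 4 N to push fully down.
- key_top (a point): Centre of the top of the key, a round grey push button 22 mm across in a black housing on the switch box panel; it moves down with the key.
- trim_a_mark (a point): End of the white line on the first small knob (22 mm across, 16 mm high, black, turns freely), 10 mm from its axis.
- trim_b_mark (a point): The same point on the second small knob.
- plug: Loose brass plug standing on the switch box panel near its far edge, 18 mm wide, 26 mm high. Origin: centre of its foot. Bystander.
- multimeter: Loose hand-held meter lying flat, 140 by 72 by 30 mm. Origin: centre of its underside. Bystander.
- screwdriver: Loose screwdriver with a black handle, lying along its x. Bystander.
- tape: Loose roll of tape lying flat, 90 mm across, 18 mm high. Origin: centre of its underside. Bystander.
- parts_tray: Loose open tray with four bays, 130 by 90 by 30 mm. Origin: centre of its underside. Bystander.
- spool: Loose metal spool standing on its flange, 56 mm across, 36 mm high. Origin: centre of its underside. Bystander.
- battery: Loose copper-coloured round cell lying down, 14 mm across, about 60 mm long. Bystander.

How it is judged:
On the way, in this order (a step that is already met when the one before it is completed fails the run):
1. the big knob presses firmly on its end stop (contact force between knob and stop_c0 above 6 N), for 0.2 s.
2. the big knob stands four clicks back from the stop, let go (value of joint knob between 1.276 and 1.516 rad and contact force between knob and the fingers below 0.3 N), for 0.2 s.
3. the key is pushed fully down with the knob still at four clicks (value of joint knob between 1.276 and 1.516 rad and value of joint key above 0.0038 m), for 0.05 s.
At the end, for the whole second after the job is handed in: the big knob rests four clicks (1.396 rad, within 0.12 rad) clockwise of the last notch before its stop, and the key is up again (within 1 mm) (value of joint knob between 1.276 and 1.516 rad and value of joint key below 0.001 m and velocity of joint knob between -0.05 and 0.05 rad/s); the robot touches nothing.
It fails at once if the end stop is forced (over 24 N on the stop inside) (contact force between knob and stop_c0 above 24 N).
It fails at once if a small knob is turned (its mark moves over 4 mm) (distance of any of trim_a_mark, trim_b_mark from where it was at the start of the episode above 0.004 m).
It fails at once if a bystander is moved by over 20 mm (distance of any of plug, multimeter, screwdriver, tape, parts_tray, spool, battery from where it was at the start of the episode above 0.02 m).
It also fails if it takes over 72 s, if anything falls off the work surface, if the arm or the gripper's body presses on something with over 40 N, if the wrist force passes 120 N, or if a joint passes its speed limit or range.

ROBOT

A 7-joint arm with a two-finger parallel gripper is mounted at the origin on the work surface. World frame = base frame: x ahead of the robot, y to its left, z up, the work surface at z = 0. Lengths are in m, angles in rad, forces in N, time in s.
With the tool pointing down it reaches from about 0.425 to 0.875 m from the base axis. Payload 4.7 kg.
Tool frame: the origin (TCP) lies on the centre line of the jaws, within the pads' length; the fingertips stand 8 mm ahead of it and the grasp point (between the pads) lies 11 mm behind it; z points along the fingers, y is the direction in which the jaws open and shut (so a half turn about z gives the same grasp; the last joint's range is limited). The gripper opens to 87 mm and grips with 3 to 60 N. Pads are 19 mm wide; open, the fingers measure 117 mm over their backs; the gripper's body (75 mm by 190 mm) begins 51 mm behind the grasp point.
Start: joints at [0.014, 0.321, -0.07, 1.45, 0.023, 1.371, -0.057], TCP at [0.65, -0, 0.231] pointing down, gripper open.
Joint ranges: [-2.86, 2.86], [-0.3, 2.09], [-1.38, 1.24], [0.06, 2.45], [-1.56, 4.7], [0.09, 2.05], [-2.69, 2.69]. Speed limits (rad/s): [2.57, 2.57, 3.14, 3.14, 3.14, 3.14, 3.14].

INTERFACE

Orientations are given as a rotation vector (axis times angle).
In Python, from bench import status, optics, order gives the robot as it stands.
- The arm moves only by the tool step_arm, never from a script. Its argument "rows" is a list of rows, each a list of 3 entries, a list of its own where there are three numbers: the turn, a rotation vector about the tool's x, y, z in degrees, then the shift along the tool's x, y, z in mm, then the finger opening in mm, from 0 to 87. A call has 1 to 12 rows; each row shifts and turns the pose as measured when the row begins, along the tool's axes as they then stand; what a row does not reach is not made up. A row lasts 1/12 s, in which the tool goes at most 41.7 mm and 7.16 degrees, less where a joint would pass 70% of its speed; a pose out of reach is approached as far as the arm can. A call is refused whole if a number of a shift passes 41.7 or a number of a turn 7.16, either way. A call with a gripper value outside its range is refused whole. The fingers move at their own pace and stop on an object; "grip_force" is the grip in N (left out, the last holds). Time passes only in rows, so rows that do not move let the fingers close. It gives the time, the measured TCP pose, the force and the opening at its end, in the units of the state.
- status.get_state(): the state, without advancing time (a new reading comes with each control period).
- optics.get_image(name): name is "scene" or "side" or "wrist"; returns a dict with "frame" (420x560x3 uint8, red, green, blue), "range_z" (420x560 float32, m along the optical axis (not along the pixel's ray), 0 where there is no reading), "K" (3x3 intrinsics, pixels), "k1" (the pictures are not rectified: a ray, as slopes to the right and down, at radius r is drawn at 1 + k1 r^2 times it, then the intrinsics apply), "R" (3x3) and "t" (3): a world point X has camera coordinates R X + t. Camera axes: x right, y down, z forward; pixel columns grow to the right and rows downward; lengths in m; the calibration is good to about 2 mm. A picture is of the moment at which its call begins.
- order.close_job(): hands the job in, once; it reports no verdict.
The state is a dict: "time": time; "joint_positions": joint angles; "qd": joint speeds; "joint_torque": joint torques, N m; "position": TCP position; "tool_rot": TCP orientation; "ft_force": force on the tool from outside, world axes, zero at the start; "torque": the same for the moment, N m; "grip_width": opening from 0.0 (shut) to 1.0 (fully open).
Only numpy, scipy, OpenCV 4.12 (cv2) and the standard library are available. Lean on these libraries where they do the work, as an engineer would, in place of code of your own. Each camera call takes 0.05 s, during which the arm holds its last target.

## Working session

There is one attempt and no reset: what is moved stays moved. The work goes in short steps, Python scripts to look and compute and a tool call to move; the robot and the scene stay as the last step left them, time stands still between calls to the robot, and variables do not carry over. Pictures are saved under pics/ and viewed, and the job is handed in when it is done.

Besides the shell and the picture viewer there is one more tool, called after "Emit:" as name([rows], argument=value, ...), one row to a line, values as JSON. step_arm: Moves the arm, as the interface text tells. Its arguments: {"type":"object","properties":{"rows":{"type":"array"},"grip_force":{"type":"number"}},"required":["rows"]}

```bash
mkdir -p pics
cat > h.py <<'E'
import numpy as np, cv2
from bench import status, optics, order
def grab(n):
    d=optics.get_image(n); np.savez(f'pics/{n}.npz',**d); return d
def ray(d,u,v):
    K=d['K']; k=float(d['k1'])
    p=cv2.undistortPoints(np.array([[[u,v]]],float),K,np.array([k,0,0,0,0.]))[0,0]
    R=d['R'];t=d['t']; o=-R.T@t; return o,R.T@np.array([p[0],p[1],1])
def plane(d,u,v,z):
    o,r=ray(d,u,v); return o+r*(z-o[2])/r[2]
def px(d,X):
    return cv2.projectPoints(np.array([X],float),cv2.Rodrigues(d['R'])[0],np.array(d['t'],float),d['K'],np.array([float(d['k1']),0,0,0,0]))[0][0,0]
E
python3 - <<'E'
from h import *
s=status.get_state(); print(s)
for n in['scene','side','wrist']:
    d=grab(n); cv2.imwrite(f'pics/{n}0.png',d['frame'][:,:,::-1]); print(n,d['K'].tolist(),d['k1'],(-d['R'].T@d['t']).round(3))
E
```

```text
{'time': 0.0, 'joint_positions': array([ 0.01408093,  0.32183175, -0.07006098,  1.45171334,  0.02265199,
        1.37079836, -0.05692235]), 'qd': array([-0.00071366,  0.00125199,  0.00030435, -0.00027486, -0.00102577,
        0.0002749 , -0.00077211]), 'joint_torque': array([-2.58547143e-04, -4.91284704e+01, -4.03903294e-01, -3.12526345e+01,
       -6.40594075e-02,  4.37659642e-02,  1.61017233e-04]), 'position': array([ 6.49443408e-01, -7.06410549e-05,  2.29436413e-01]), 'tool_rot': array([-2.22052335, -2.22055884,  0.00235076]), 'ft_force': array([ 0.30092643, -0.24273582,  0.73657502]), 'torque': array([-0.03008132, -0.00724884, -0.01617659]), 'grip_width': 1.0012094544538057}
scene [[415.2559098590502, 0.0, 282.62518934022637], [0.0, 415.2559098590502, 211.7119019737229], [0.0, 0.0, 1.0]] -0.02633485070397585 [1.235 0.246 0.763]
side [[390.0815230671654, 0.0, 280.2109763316889], [0.0, 390.0815230671654, 203.7891974886838], [0.0, 0.0, 1.0]] -0.07031837762605818 [ 0.229 -0.474  0.484]
wrist [[292.6202730332439, 0.0, 277.61665904950644], [0.0, 292.6202730332439, 210.39322249778385], [0.0, 0.0, 1.0]] -0.0026408026613638363 [0.649 0.073 0.382]
```

View pics/scene0.png

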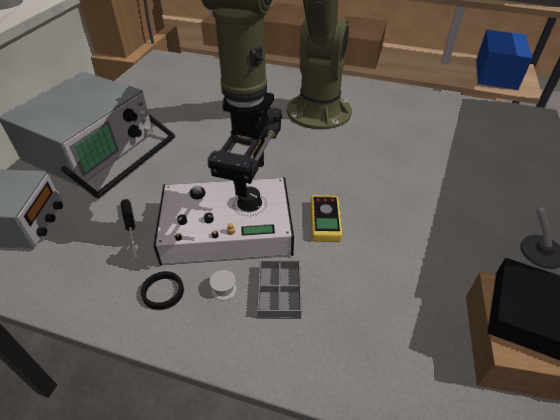

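View pics/side0.png

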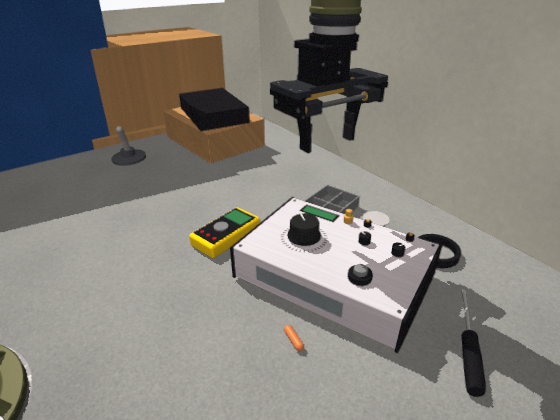

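View pics/wrist0.png

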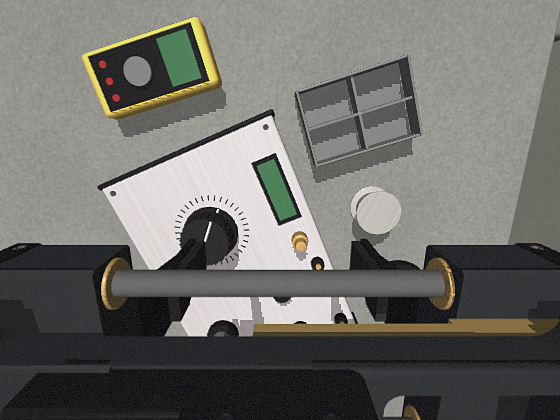

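Run:
```python
from h import *
import numpy as np
d={n:dict(np.load(f'pics/{n}.npz')) for n in['scene','side','wrist']}
def crop(n,u0,u1,v0,v1,f):
    return cv2.resize(d[n]['frame'][v0:v1,u0:u1,::-1],None,fx=f,fy=f,interpolation=cv2.INTER_CUBIC)
cv2.imwrite('pics/s1.png',crop('side',260,420,190,320,5))
cv2.imwrite('pics/w1.png',crop('wrist',140,300,170,290,5))
cv2.imwrite('pics/c1.png',crop('scene',150,310,170,270,5))
```

```text
(no output)
```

View pics/s1.png

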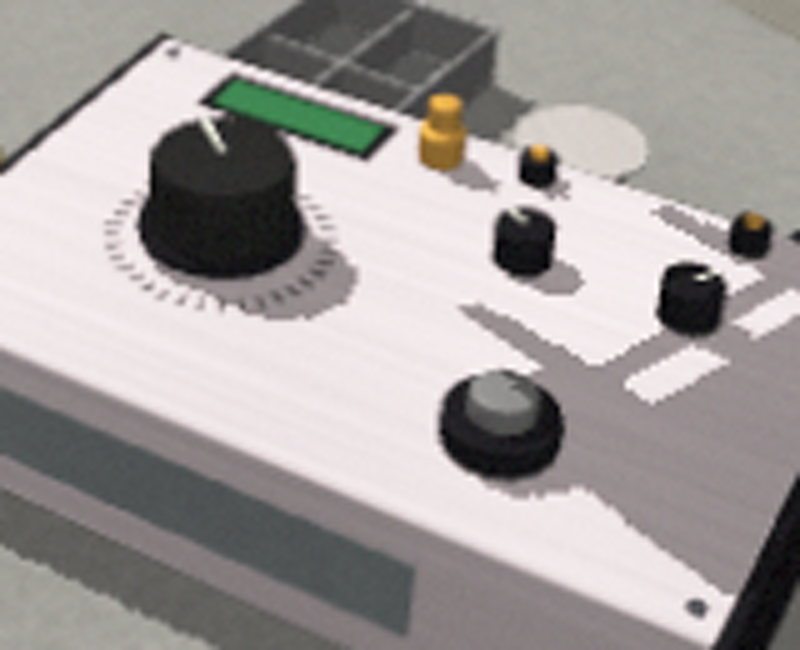

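View pics/w1.png

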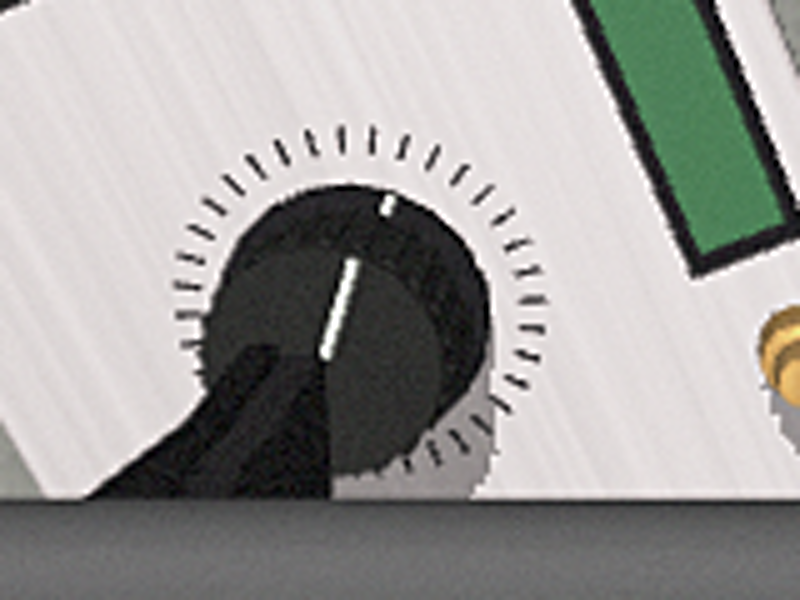

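View pics/c1.png

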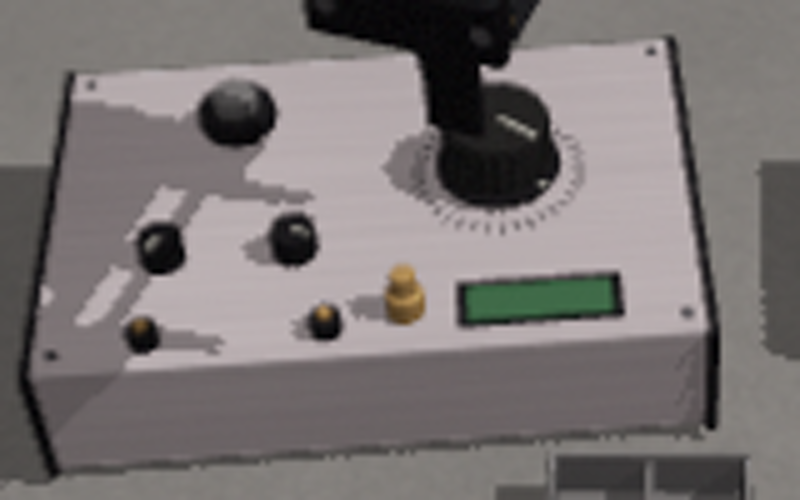

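Run:
```python
from h import *
d={n:dict(np.load(f'pics/{n}.npz')) for n in['scene','side','wrist']}
def tri(obs):
    A=np.zeros((3,3));b=np.zeros(3);L=[]
    for n,u,v in obs:
        o,r=ray(d[n],u,v);r/=np.linalg.norm(r);P=np.eye(3)-np.outer(r,r);A+=P;b+=P@o;L.append((o,P))
    X=np.linalg.solve(A,b);return X.round(4),[round(float(np.linalg.norm(P@(X-o)))*1e3,1) for o,P in L]
print('knob top side',plane(d['side'],304.4,221,.111),'wrist',plane(d['wrist'],204.8,241.6,.111),'scene',plane(d['scene'],248,195,.111))
print(tri([('side',304.4,221),('wrist',204.8,241.6)]))
print('tip',plane(d['wrist'],210.5,221.5,.111))
print('key',tri([('side',360.6,270.4),('scene',197.6,191.6)]))
S=[(90,85),(650,50),(687,312),(50,355)]
P=np.array([plane(d['scene'],150+a/5,170+b/5,.075) for a,b in S]);print(P.round(4),P.mean(0))
W=[(112,194),(265,127)]
for a in W:print(plane(d['wrist'],*a,.075))
print(plane(d['side'],260+697/5,190+607/5,.075),plane(d['side'],260+173/5,190+52/5,.075))
```

```text
knob top side [ 0.57482238 -0.0404739   0.111     ] wrist [ 0.57666916 -0.03384131  0.111     ] scene [ 0.58396349 -0.03362009  0.111     ]
(array([ 0.5768, -0.0359,  0.1077]), [1.3, 1.3])
tip [ 0.58360706 -0.01296455  0.111     ]
key (array([ 0.5853, -0.1665,  0.0858]), [2.0, 2.0])
[[ 0.5801 -0.2493  0.075 ]
 [ 0.4712  0.0087  0.075 ]
 [ 0.6369  0.0777  0.075 ]
 [ 0.7445 -0.1809  0.075 ]] [ 0.60818315 -0.08595457  0.075     ]
[0.47090928 0.00648282 0.075     ]
[0.63600855 0.07554047 0.075     ]
[ 0.57950913 -0.25383599  0.075     ] [0.63757065 0.07228479 0.075     ]
```

Emit:
step_arm([
  [[0,0,0],[-9,-18.5,20],87],
  [[0,0,0],[-9,-18.5,20],87],
  [[0,0,0],[-9,-18.5,20],87],
  [[0,0,0],[-8.5,-18,19],87],
  [[0,0,0],[0,0,0],87],
  [[0,0,0],[0,0,0],87],
  [[0,0,0],[0,0,0],87],
])

```text
time: 0.73
position: [0.572, -0.0357, 0.1451]
tool_rot: [-2.217, -2.22, 0.003]
ft_force: [-0.1, 1.0, 0.5]
grip_width: 0.998
```

Run:
```python
from h import *
s=status.get_state(); print({k:np.round(v,4) for k,v in s.items()})
d=grab('wrist'); cv2.imwrite('pics/w2.png',d['frame'][:,:,::-1])
d=grab('side'); cv2.imwrite('pics/s2.png',d['frame'][:,:,::-1])
```

```text
{'time': np.float64(0.7333), 'joint_positions': array([ 0.0684,  0.2207, -0.0588,  1.7509,  0.0128,  1.1744,  0.0074]), 'qd': array([-0.0033, -0.0027, -0.0024, -0.0159, -0.0058, -0.008 , -0.0019]), 'joint_torque': array([ 1.61000e-02, -4.20237e+01, -2.34500e-01, -2.91319e+01,
       -7.39000e-02,  4.53000e-02,  1.04000e-02]), 'position': array([ 0.572 , -0.0357,  0.1451]), 'tool_rot': array([-2.2174, -2.2204,  0.0033]), 'ft_force': array([-0.1201,  1.0075,  0.5276]), 'torque': array([-0.0322, -0.0633, -0.0134]), 'grip_width': np.float64(0.9978)}
```

View pics/w2.png

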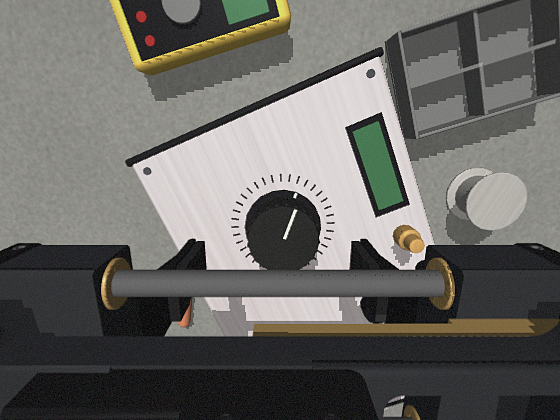

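View pics/s2.png

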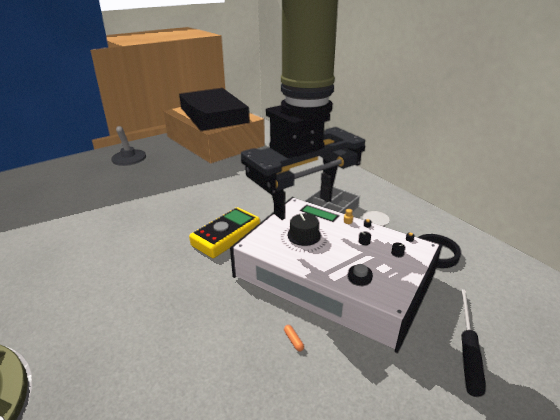

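Run:
```python
from h import *
d=dict(np.load('pics/wrist.npz'))
print(plane(d,284.5,239,.111))
f=d['frame'][180:290,230:340,::-1];cv2.imwrite('pics/w2c.png',cv2.resize(f,None,fx=5,fy=5))
```

```text
[ 0.5761   -0.034147  0.111   ]
```

View pics/w2c.png

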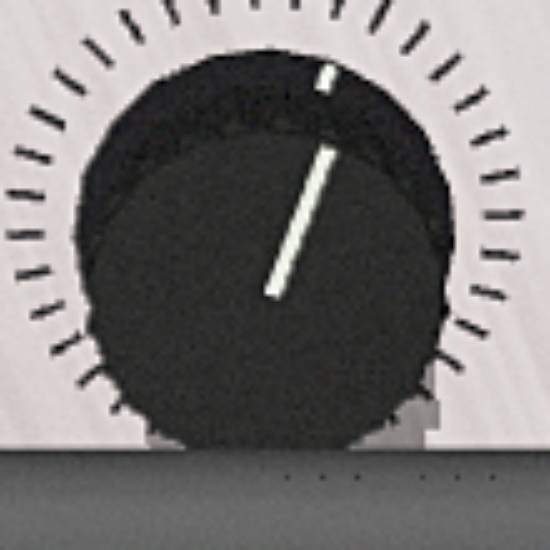

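Emit:
step_arm([
  [[0,0,0],[1,4,0],87],
  [[0,0,0],[0,0,13],87],
  [[0,0,0],[0,0,13],87],
  [[0,0,0],[0,0,13],87],
  [[0,0,0],[0,0,11],87],
  [[0,0,0],[0,0,0],87],
  [[0,0,0],[0,0,0],87],
])

```text
time: 1.42
position: [0.585, -0.0307, 0.0955]
tool_rot: [2.211, 2.226, 0.012]
ft_force: [0.0, -0.0, 0.8]
grip_width: 0.998
```

Emit:
step_arm([
  [[0,0,0],[-2,-5,0],87],
  [[0,0,0],[0,0,0],87],
  [[0,0,0],[0,0,0],87],
  [[0,0,0],[0,0,0],87],
])

```text
time: 1.75
position: [0.5804, -0.0328, 0.0966]
tool_rot: [2.21, 2.225, 0.014]
ft_force: [-0.2, 0.6, -0.4]
grip_width: 1.0
```

Emit:
step_arm([
  [[0,0,0],[-2,-4.5,1.5],87],
  [[0,0,0],[0,0,0],87],
  [[0,0,0],[0,0,0],87],
  [[0,0,0],[0,0,0],87],
])

```text
time: 2.08
position: [0.5763, -0.0354, 0.0965]
tool_rot: [2.209, 2.223, 0.017]
ft_force: [0.1, 0.3, 0.2]
grip_width: 1.002
```

Emit:
step_arm([
  [[0,0,0],[0,0,0],58],
  [[0,0,0],[0,0,0],54],
  [[0,0,0],[0,0,0],50],
  [[0,0,0],[0,0,0],46],
  [[0,0,0],[0,0,0],40],
  [[0,0,0],[0,0,0],40],
  [[0,0,0],[0,0,0],40],
  [[0,0,0],[0,0,0],40],
], grip_force=25)

```text
time: 2.75
position: [0.5757, -0.0352, 0.0966]
tool_rot: [2.209, 2.224, 0.015]
ft_force: [0.9, -0.4, -0.7]
grip_width: 0.568
```

```bash
cat > st.py <<'E'
from h import *
from scipy.spatial.transform import Rotation as Ro
s=status.get_state(); R=Ro.from_rotvec(s['tool_rot']).as_matrix()
print('t',round(s['time'],2),'pos',s['position'].round(4),'yaw',round(np.degrees(np.arctan2(R[1,0],R[0,0])),2),'tilt',round(np.degrees(np.arccos(-R[2,2])),2),'q7',s['joint_positions'][6].round(3),'F',s['ft_force'].round(2),'M',s['torque'].round(3),'tq7',s['joint_torque'][6].round(3),'g',round(s['grip_width']*87,1))
E
python3 st.py
```

```text
t 2.75 pos [ 0.5757 -0.0352  0.0966] yaw 90.38 tilt 0.66 q7 0.011 F [ 0.93 -0.37 -0.66] M [-0.058 -0.193 -0.032] tq7 -0.004 g 49.4
```

Emit:
step_arm([
  [[0,0,-3],[0,0,0],40],
  [[0,0,-3],[0,0,0],40],
  [[0,0,0],[0,0,0],40],
  [[0,0,0],[0,0,0],40],
])

```text
time: 3.08
position: [0.5755, -0.0352, 0.0966]
tool_rot: [2.088, 2.339, 0.015]
ft_force: [0.1, -0.2, 0.0]
grip_width: 0.565
```

```bash
python3 st.py
```

```text
t 3.08 pos [ 0.5755 -0.0352  0.0966] yaw 96.49 tilt 0.65 q7 0.114 F [ 0.12 -0.21  0.02] M [ 0.006  0.166 -0.052] tq7 0.117 g 49.1
```

Emit:
step_arm([
  [[0,0,-3],[0,0,0],40],
  [[0,0,-2],[0,0,0],40],
  [[0,0,0],[0,0,0],40],
])

```text
time: 3.33
position: [0.5754, -0.0353, 0.0967]
tool_rot: [1.985, 2.427, 0.014]
ft_force: [-0.8, -0.9, -0.1]
grip_width: 0.569
```

```bash
python3 st.py
```

```text
t 3.33 pos [ 0.5754 -0.0353  0.0967] yaw 101.44 tilt 0.64 q7 0.198 F [-0.81 -0.94 -0.14] M [-0.025  0.19   0.005] tq7 0.353 g 49.5
```

Emit:
step_arm([
  [[0,0,-3],[0,0,0],40],
  [[0,0,-2],[0,0,0],40],
  [[0,0,0],[0,0,0],40],
])

```text
time: 3.58
position: [0.5754, -0.0353, 0.0966]
tool_rot: [1.879, 2.509, 0.013]
ft_force: [-0.6, 0.3, 0.0]
grip_width: 0.572
```

```bash
python3 st.py
```

```text
t 3.58 pos [ 0.5754 -0.0353  0.0966] yaw 106.32 tilt 0.62 q7 0.281 F [-0.59  0.28  0.05] M [0.036 0.117 0.059] tq7 0.17 g 49.8
```

Emit:
step_arm([
  [[0,0,-3],[0,0,0],40],
  [[0,0,-2],[0,0,0],40],
  [[0,0,0],[0,0,0],40],
])

```text
time: 3.83
position: [0.5752, -0.0353, 0.0966]
tool_rot: [1.773, 2.585, 0.013]
ft_force: [-0.8, -0.2, 1.3]
grip_width: 0.572
```

```bash
python3 st.py
```

```text
t 3.83 pos [ 0.5752 -0.0353  0.0966] yaw 111.09 tilt 0.61 q7 0.362 F [-0.81 -0.2   1.27] M [ 0.053  0.141 -0.051] tq7 0.394 g 49.8
```

Emit:
step_arm([
  [[0,0,0],[0,0,0],40],
  [[0,0,0],[0,0,0],40],
])

```text
time: 4.0
position: [0.5752, -0.0353, 0.0966]
tool_rot: [1.779, 2.581, 0.013]
ft_force: [-0.5, 0.5, 0.7]
grip_width: 0.567
```

```bash
python3 st.py
```

```text
t 4.0 pos [ 0.5752 -0.0353  0.0966] yaw 110.82 tilt 0.61 q7 0.357 F [-0.53  0.54  0.73] M [0.036 0.19  0.009] tq7 0.041 g 49.4
```

Emit:
step_arm([
  [[0,0,-4],[0,0,0],40],
  [[0,0,0],[0,0,0],40],
  [[0,0,0],[0,0,0],40],
])

```text
time: 4.25
position: [0.5752, -0.0353, 0.0967]
tool_rot: [1.694, 2.638, 0.012]
ft_force: [-1.8, -0.8, 0.2]
grip_width: 0.57
```

```bash
python3 st.py
```

```text
t 4.25 pos [ 0.5752 -0.0353  0.0967] yaw 114.6 tilt 0.6 q7 0.422 F [-1.76 -0.84  0.18] M [ 0.103  0.147 -0.097] tq7 0.136 g 49.6
```

Emit:
step_arm([
  [[0,0,-4],[0,0,0],40],
  [[0,0,0],[0,0,0],40],
  [[0,0,0],[0,0,0],40],
])

```text
time: 4.5
position: [0.5751, -0.0354, 0.0967]
tool_rot: [1.608, 2.691, 0.012]
ft_force: [0.4, -0.1, 0.3]
grip_width: 0.568
```

```bash
python3 st.py
```

```text
t 4.5 pos [ 0.5751 -0.0354  0.0967] yaw 118.28 tilt 0.6 q7 0.484 F [ 0.36 -0.08  0.33] M [0.029 0.114 0.121] tq7 0.105 g 49.4
```

Emit:
step_arm([
  [[0,0,-4],[0,0,0],40],
  [[0,0,0],[0,0,0],40],
  [[0,0,0],[0,0,0],40],
])

```text
time: 4.75
position: [0.575, -0.0354, 0.0966]
tool_rot: [1.521, 2.74, 0.011]
ft_force: [-0.3, 0.6, 1.0]
grip_width: 0.567
```

```bash
python3 st.py
```

```text
t 4.75 pos [ 0.575  -0.0354  0.0966] yaw 121.93 tilt 0.59 q7 0.546 F [-0.32  0.55  1.01] M [ 0.047  0.218 -0.034] tq7 0.116 g 49.3
```

Emit:
step_arm([
  [[0,0,-3],[0,0,0],40],
  [[0,0,0],[0,0,0],40],
  [[0,0,0],[0,0,0],40],
])

```text
time: 5.0
position: [0.575, -0.0354, 0.0967]
tool_rot: [1.458, 2.774, 0.011]
ft_force: [-0.8, 0.5, 1.6]
grip_width: 0.571
```

```bash
python3 st.py
```

```text
t 5.0 pos [ 0.575  -0.0354  0.0967] yaw 124.56 tilt 0.58 q7 0.59 F [-0.83  0.51  1.65] M [0.108 0.199 0.102] tq7 -0.033 g 49.7
```

Emit:
step_arm([
  [[0,0,-4],[0,0,0],40],
  [[0,0,0],[0,0,0],40],
  [[0,0,-2],[0,0,0],40],
  [[0,0,0],[0,0,0],40],
  [[0,0,0],[0,0,0],40],
])

```text
time: 5.42
position: [0.5749, -0.0355, 0.0966]
tool_rot: [1.327, 2.839, 0.01]
ft_force: [-1.0, 0.2, 0.5]
grip_width: 0.568
```

```bash
python3 st.py
```

```text
t 5.42 pos [ 0.5749 -0.0355  0.0966] yaw 129.91 tilt 0.57 q7 0.681 F [-1.03  0.24  0.54] M [0.073 0.142 0.046] tq7 -0.002 g 49.4
```

Emit:
step_arm([
  [[0,0,-2],[0,0,0],40],
  [[0,0,0],[0,0,0],40],
  [[0,0,0],[0,0,0],40],
])

```text
time: 5.67
position: [0.5749, -0.0355, 0.0966]
tool_rot: [1.288, 2.857, 0.01]
ft_force: [-1.1, 0.3, 0.7]
grip_width: 0.57
```

```bash
python3 st.py
```

```text
t 5.67 pos [ 0.5749 -0.0355  0.0966] yaw 131.46 tilt 0.57 q7 0.708 F [-1.13  0.28  0.68] M [ 0.061  0.172 -0.085] tq7 0.135 g 49.6
```

Emit:
step_arm([
  [[0,0,-1.5],[0,0,0],40],
  [[0,0,0],[0,0,0],40],
  [[0,0,0],[0,0,0],40],
])

```text
time: 5.92
position: [0.5748, -0.0355, 0.0967]
tool_rot: [1.253, 2.873, 0.01]
ft_force: [-0.2, 0.2, 1.3]
grip_width: 0.571
```

```bash
python3 st.py
```

```text
t 5.92 pos [ 0.5748 -0.0355  0.0967] yaw 132.89 tilt 0.57 q7 0.732 F [-0.17  0.16  1.26] M [ 0.075  0.175 -0.014] tq7 0.075 g 49.7
```

Emit:
step_arm([
  [[0,0,-2],[0,0,0],40],
  [[0,0,0],[0,0,0],40],
  [[0,0,0],[0,0,0],40],
])

```text
time: 6.17
position: [0.5748, -0.0355, 0.0966]
tool_rot: [1.203, 2.894, 0.01]
ft_force: [-0.8, 0.3, 2.2]
grip_width: 0.563
```

```bash
python3 st.py
```

```text
t 6.17 pos [ 0.5748 -0.0355  0.0966] yaw 134.84 tilt 0.56 q7 0.765 F [-0.79  0.35  2.16] M [0.076 0.198 0.023] tq7 0.042 g 49.0
```

Emit:
step_arm([
  [[0,0,-4],[0,0,0],40],
  [[0,0,0],[0,0,0],40],
  [[0,0,-4],[0,0,0],40],
  [[0,0,0],[0,0,0],40],
  [[0,0,-4],[0,0,0],40],
  [[0,0,0],[0,0,0],40],
  [[0,0,-4],[0,0,0],40],
  [[0,0,0],[0,0,0],40],
  [[0,0,0],[0,0,0],40],
])

```text
time: 6.92
position: [0.5746, -0.0358, 0.0967]
tool_rot: [0.814, 3.026, 0.008]
ft_force: [-0.5, -0.8, 0.3]
grip_width: 0.571
```

```bash
python3 st.py
python3 - <<'E'
from h import *
d=grab('side'); cv2.imwrite('pics/s3.png',cv2.resize(d['frame'][180:280,240:340,::-1],None,fx=5,fy=5))
d=grab('wrist'); cv2.imwrite('pics/w3.png',d['frame'][:,:,::-1])
E
```

```text
t 6.92 pos [ 0.5746 -0.0358  0.0967] yaw 149.87 tilt 0.55 q7 1.02 F [-0.45 -0.79  0.35] M [0.241 0.201 0.125] tq7 -0.018 g 49.7
```

View pics/s3.png

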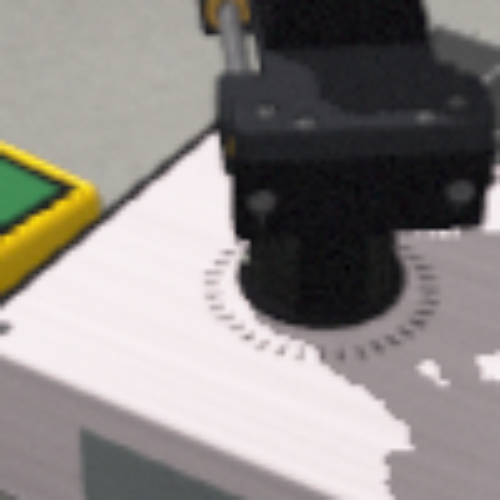

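View pics/w3.png

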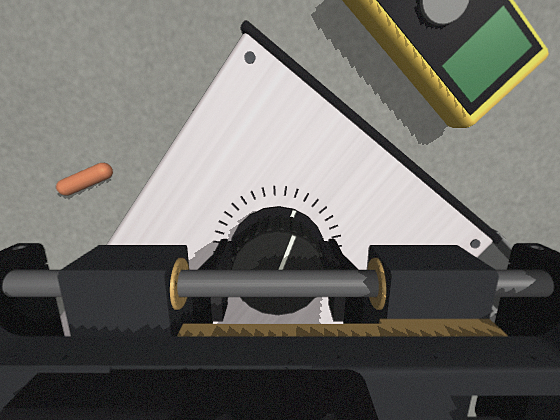

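Emit:
step_arm([
  [[0,0,-2],[0,0,0],40],
  [[0,0,0],[0,0,0],40],
  [[0,0,0],[0,0,0],40],
])

```text
time: 7.27
position: [0.5746, -0.0358, 0.0966]
tool_rot: [0.77, 3.038, 0.008]
ft_force: [-0.7, 0.1, 1.3]
grip_width: 0.562
```

```bash
python3 st.py
```

```text
t 7.27 pos [ 0.5746 -0.0358  0.0966] yaw 151.56 tilt 0.54 q7 1.049 F [-0.73  0.12  1.33] M [ 0.172  0.2   -0.08 ] tq7 0.138 g 48.9
```

Emit:
step_arm([
  [[0,0,-2],[0,0,0],40],
  [[0,0,0],[0,0,0],40],
  [[0,0,0],[0,0,0],40],
])

```text
time: 7.52
position: [0.5745, -0.0358, 0.0966]
tool_rot: [0.724, 3.049, 0.008]
ft_force: [-0.3, -0.5, 0.9]
grip_width: 0.565
```

```bash
python3 st.py
```

```text
t 7.52 pos [ 0.5745 -0.0358  0.0966] yaw 153.27 tilt 0.54 q7 1.078 F [-0.32 -0.45  0.94] M [ 0.16   0.149 -0.047] tq7 0.096 g 49.2
```

Emit:
step_arm([
  [[0,0,-2],[0,0,0],40],
  [[0,0,0],[0,0,0],40],
  [[0,0,0],[0,0,0],40],
])

```text
time: 7.77
position: [0.5745, -0.0359, 0.0966]
tool_rot: [0.678, 3.06, 0.008]
ft_force: [-1.9, -0.4, 1.3]
grip_width: 0.566
```

```bash
python3 st.py
```

```text
t 7.77 pos [ 0.5745 -0.0359  0.0966] yaw 155.02 tilt 0.53 q7 1.107 F [-1.93 -0.36  1.3 ] M [ 0.105  0.245 -0.178] tq7 0.188 g 49.2
```

Emit:
step_arm([
  [[0,0,0],[0,0,0],40],
  [[0,0,0],[0,0,0],40],
])

```text
time: 7.93
position: [0.5745, -0.0358, 0.0966]
tool_rot: [0.682, 3.059, 0.008]
ft_force: [-1.2, -0.4, 1.1]
grip_width: 0.573
```

```bash
python3 st.py
```

```text
t 7.93 pos [ 0.5745 -0.0358  0.0966] yaw 154.86 tilt 0.54 q7 1.105 F [-1.15 -0.43  1.07] M [ 0.118  0.255 -0.1  ] tq7 0.133 g 49.8
```

Emit:
step_arm([
  [[0,0,-1],[0,0,0],40],
  [[0,0,0],[0,0,0],40],
  [[0,0,0],[0,0,0],40],
])

```text
time: 8.18
position: [0.5745, -0.0359, 0.0966]
tool_rot: [0.654, 3.065, 0.008]
ft_force: [-1.0, -0.2, 1.8]
grip_width: 0.568
```

```bash
python3 st.py
```

```text
t 8.18 pos [ 0.5745 -0.0359  0.0966] yaw 155.91 tilt 0.53 q7 1.122 F [-0.96 -0.17  1.83] M [ 0.182  0.184 -0.095] tq7 0.063 g 49.5
```

Emit:
step_arm([
  [[0,0,-4],[0,0,0],40],
  [[0,0,0],[0,0,0],40],
  [[0,0,-4],[0,0,0],40],
  [[0,0,0],[0,0,0],40],
  [[0,0,-4],[0,0,0],40],
  [[0,0,0],[0,0,0],40],
  [[0,0,-3],[0,0,0],40],
  [[0,0,0],[0,0,0],40],
  [[0,0,0],[0,0,0],40],
])

```text
time: 8.93
position: [0.5744, -0.0361, 0.0966]
tool_rot: [0.267, 3.122, 0.006]
ft_force: [-1.1, -1.6, 0.9]
grip_width: 0.57
```

```bash
python3 st.py
```

```text
t 8.93 pos [ 0.5744 -0.0361  0.0966] yaw 170.22 tilt 0.52 q7 1.365 F [-1.09 -1.58  0.9 ] M [0.307 0.211 0.029] tq7 0.033 g 49.6
```

Emit:
step_arm([
  [[0,0,-2],[0,0,0],40],
  [[0,0,0],[0,0,0],40],
  [[0,0,0],[0,0,0],40],
])

```text
time: 9.18
position: [0.5744, -0.0362, 0.0966]
tool_rot: [0.227, 3.125, 0.006]
ft_force: [-0.6, 0.6, 1.1]
grip_width: 0.567
```

```bash
python3 st.py
```

```text
t 9.18 pos [ 0.5744 -0.0362  0.0966] yaw 171.68 tilt 0.52 q7 1.39 F [-0.64  0.65  1.06] M [ 0.243  0.259 -0.074] tq7 0.149 g 49.4
```

Emit:
step_arm([
  [[0,0,-2],[0,0,0],40],
  [[0,0,0],[0,0,0],40],
  [[0,0,0],[0,0,0],40],
])

```text
time: 9.43
position: [0.5744, -0.0362, 0.0967]
tool_rot: [0.183, 3.128, 0.006]
ft_force: [-0.9, 0.3, 0.9]
grip_width: 0.574
```

```bash
python3 st.py
```

```text
t 9.43 pos [ 0.5744 -0.0362  0.0967] yaw 173.32 tilt 0.53 q7 1.418 F [-0.87  0.28  0.87] M [ 0.203  0.194 -0.125] tq7 0.15 g 50.0
```

Emit:
step_arm([
  [[0,0,-1],[0,0,0],40],
  [[0,0,0],[0,0,0],40],
  [[0,0,0],[0,0,0],40],
])

```text
time: 9.68
position: [0.5744, -0.0362, 0.0966]
tool_rot: [0.158, 3.129, 0.006]
ft_force: [-1.8, -1.2, 1.9]
grip_width: 0.566
```

```bash
python3 st.py
```

```text
t 9.68 pos [ 0.5744 -0.0362  0.0966] yaw 174.2 tilt 0.52 q7 1.433 F [-1.78 -1.21  1.9 ] M [ 0.224  0.263 -0.117] tq7 0.124 g 49.2
```

Emit:
step_arm([
  [[0,0,-1],[0,0,0],40],
  [[0,0,0],[0,0,0],40],
  [[0,0,0],[0,0,0],40],
])

```text
time: 9.93
position: [0.5744, -0.0363, 0.0967]
tool_rot: [0.13, 3.131, 0.006]
ft_force: [-1.1, -0.6, 1.1]
grip_width: 0.568
```

```bash
python3 st.py
```

```text
t 9.93 pos [ 0.5744 -0.0363  0.0967] yaw 175.25 tilt 0.53 q7 1.451 F [-1.08 -0.59  1.08] M [ 0.219  0.23  -0.147] tq7 0.164 g 49.4
```

Emit:
step_arm([
  [[0,0,-2],[0,0,0],40],
  [[0,0,0],[0,0,0],40],
  [[0,0,-2],[0,0,0],40],
  [[0,0,0],[0,0,0],40],
])

```text
time: 10.27
position: [0.5744, -0.0363, 0.0966]
tool_rot: [0.02, 3.133, 0.006]
ft_force: [-1.2, 0.6, 1.9]
grip_width: 0.565
```

```bash
python3 st.py
python3 - <<'E'
from h import *
for i in (3,):
    pass
a=cv2.imread('pics/w3.png')[200:320,200:370]
d=grab('wrist'); b=d['frame'][200:320,200:370,::-1]
cv2.imwrite('pics/w4.png',cv2.resize(np.hstack([a,b]),None,fx=2.3,fy=2.3))
E
```

```text
t 10.27 pos [ 0.5744 -0.0363  0.0966] yaw 179.28 tilt 0.52 q7 1.519 F [-1.16  0.62  1.93] M [ 0.32   0.369 -0.051] tq7 0.341 g 49.1
```

View pics/w4.png

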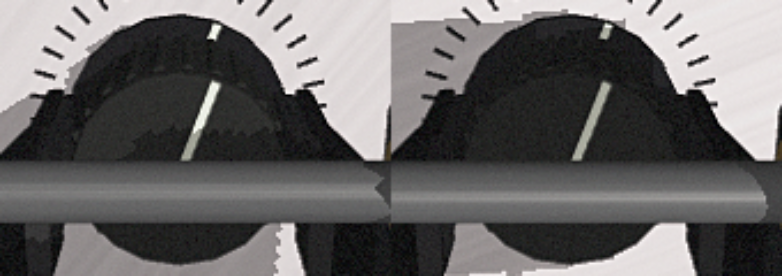

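Emit:
step_arm([
  [[0,0,0],[0,0,0],40],
  [[0,0,0],[0,0,0],40],
])

```text
time: 10.48
position: [0.5744, -0.0363, 0.0966]
tool_rot: [0.026, 3.133, 0.006]
ft_force: [-0.3, -0.3, 1.4]
grip_width: 0.568
```

```bash
python3 st.py
```

```text
t 10.48 pos [ 0.5744 -0.0363  0.0966] yaw 179.05 tilt 0.52 q7 1.515 F [-0.35 -0.33  1.39] M [ 0.204  0.287 -0.131] tq7 0.137 g 49.4
```

Emit:
step_arm([
  [[0,0,-3],[0,0,0],40],
  [[0,0,0],[0,0,0],40],
  [[0,0,-3],[0,0,0],40],
  [[0,0,0],[0,0,0],40],
  [[0,0,-3],[0,0,0],40],
  [[0,0,0],[0,0,0],40],
  [[0,0,0],[0,0,0],40],
])

```text
time: 11.07
position: [0.5743, -0.0365, 0.0966]
tool_rot: [-0.209, 3.126, 0.004]
ft_force: [-1.0, -1.2, 2.0]
grip_width: 0.569
```

```bash
python3 st.py
```

```text
t 11.07 pos [ 0.5743 -0.0365  0.0966] yaw -172.34 tilt 0.51 q7 1.66 F [-1.05 -1.18  2.01] M [0.321 0.38  0.091] tq7 -0.011 g 49.5
```

Emit:
step_arm([
  [[0,0,-3],[0,0,0],40],
  [[0,0,0],[0,0,0],40],
  [[0,0,0],[0,0,0],40],
])

```text
time: 11.32
position: [0.5744, -0.0365, 0.0966]
tool_rot: [-0.281, 3.12, 0.004]
ft_force: [-0.6, -1.3, 0.6]
grip_width: 0.567
```

```bash
python3 st.py
```

```text
t 11.32 pos [ 0.5744 -0.0365  0.0966] yaw -169.71 tilt 0.51 q7 1.705 F [-0.57 -1.31  0.56] M [0.357 0.35  0.044] tq7 0.014 g 49.3
```

Emit:
step_arm([
  [[0,0,-1.5],[0,0,0],40],
  [[0,0,0],[0,0,0],40],
  [[0,0,0],[0,0,0],40],
])

```text
time: 11.57
position: [0.5744, -0.0366, 0.0966]
tool_rot: [-0.317, 3.117, 0.004]
ft_force: [-0.8, -0.8, -0.2]
grip_width: 0.568
```

```bash
python3 st.py
```

```text
t 11.57 pos [ 0.5744 -0.0366  0.0966] yaw -168.39 tilt 0.51 q7 1.728 F [-0.79 -0.83 -0.18] M [ 0.344  0.367 -0.128] tq7 0.148 g 49.4
```

Emit:
step_arm([
  [[0,0,-1.5],[0,0,0],40],
  [[0,0,0],[0,0,0],40],
  [[0,0,0],[0,0,0],40],
])

```text
time: 11.82
position: [0.5743, -0.0366, 0.0966]
tool_rot: [-0.358, 3.113, 0.005]
ft_force: [-0.1, -1.9, 1.2]
grip_width: 0.57
```

```bash
python3 st.py
```

```text
t 11.82 pos [ 0.5743 -0.0366  0.0966] yaw -166.86 tilt 0.52 q7 1.754 F [-0.06 -1.93  1.24] M [ 0.415  0.313 -0.175] tq7 0.195 g 49.6
```

Emit:
step_arm([
  [[0,0,-1],[0,0,0],40],
  [[0,0,0],[0,0,0],40],
  [[0,0,0],[0,0,0],40],
])

```text
time: 12.07
position: [0.5743, -0.0366, 0.0967]
tool_rot: [-0.386, 3.109, 0.005]
ft_force: [0.1, -0.7, 1.0]
grip_width: 0.568
```

```bash
python3 st.py
```

```text
t 12.07 pos [ 0.5743 -0.0366  0.0967] yaw -165.85 tilt 0.53 q7 1.772 F [ 0.06 -0.74  1.03] M [ 0.411  0.358 -0.311] tq7 0.331 g 49.4
```

Emit:
step_arm([
  [[0,0,-0.7],[0,0,0],40],
  [[0,0,0],[0,0,0],40],
  [[0,0,0],[0,0,0],40],
])

```text
time: 12.32
position: [0.5743, -0.0367, 0.0966]
tool_rot: [-0.406, 3.107, 0.006]
ft_force: [0.2, -0.5, 0.9]
grip_width: 0.567
```

```bash
python3 st.py
```

```text
t 12.32 pos [ 0.5743 -0.0367  0.0966] yaw -165.12 tilt 0.54 q7 1.784 F [ 0.22 -0.52  0.89] M [ 0.477  0.343 -0.351] tq7 0.378 g 49.3
```

Emit:
step_arm([
  [[0,0,-0.4],[0,0,0],40],
  [[0,0,-0.2],[0,0,0],40],
  [[0,0,-0.2],[0,0,0],40],
])

```text
time: 12.57
position: [0.5743, -0.0367, 0.0966]
tool_rot: [-0.428, 3.104, 0.006]
ft_force: [-0.5, -1.1, 1.7]
grip_width: 0.568
```

```bash
python3 st.py
```

```text
t 12.57 pos [ 0.5743 -0.0367  0.0966] yaw -164.3 tilt 0.54 q7 1.798 F [-0.48 -1.06  1.69] M [ 0.523  0.41  -0.322] tq7 0.267 g 49.4
```

Emit:
step_arm([
  [[0,0,-0.1],[0,0,0],40],
  [[0,0,-0.1],[0,0,0],40],
  [[0,0,0],[0,0,0],40],
])

```text
time: 12.82
position: [0.5743, -0.0367, 0.0966]
tool_rot: [-0.435, 3.103, 0.006]
ft_force: [-0.6, -0.5, 1.2]
grip_width: 0.571
```

```bash
python3 st.py
```

```text
t 12.82 pos [ 0.5743 -0.0367  0.0966] yaw -164.06 tilt 0.54 q7 1.803 F [-0.63 -0.54  1.23] M [ 0.493  0.414 -0.335] tq7 0.346 g 49.7
```

```bash
cat > wi.py <<'E'
from h import *
import sys
a=cv2.imread('pics/w3.png')[200:320,200:370]
d=grab('wrist'); b=d['frame'][200:320,200:370,::-1]
cv2.imwrite(f'pics/{sys.argv[1]}.png',cv2.resize(np.hstack([a,b]),None,fx=2.3,fy=2.3))
for n,f in(('w3',cv2.imread('pics/w3.png')[:,:,::-1]),('now',d['frame'])):
    g=f[225:271,260:320].min(2).astype(int) ; m=(g>95)
    m=(m*255).astype('uint8'); k,l,st,c=cv2.connectedComponentsWithStats(m)
    for i in range(1,k):
        if st[i,4]>15:
            p=np.argwhere(l==i)[:,::-1].astype(np.float32); v=cv2.fitLine(p,2,0,.01,.01).ravel(); print(n,st[i],c[i]+[260,225],np.degrees(np.arctan2(v[1],v[0])))
E
python3 wi.py w5; python3 st.py
```

```text
w3 [ 19  10  17  35 155] [287.19354839 251.37419355] -67.65683
now [ 19  11  17  34 144] [286.72222222 252.61111111] -68.023506
t 12.87 pos [ 0.5743 -0.0367  0.0967] yaw -164.06 tilt 0.54 q7 1.803 F [-1.29 -1.2   0.52] M [ 0.464  0.394 -0.323] tq7 0.33 g 49.1
```

View pics/w5.png

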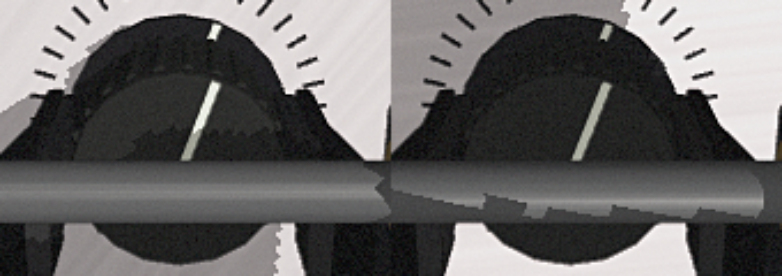

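Emit:
step_arm([
  [[0,0,0],[0,0,0],40],
  [[0,0,-0.5],[0,0,0],40],
  [[0,0,-0.3],[0,0,0],40],
  [[0,0,-0.2],[0,0,0],40],
  [[0,0,-0.2],[0,0,0],40],
], grip_force=40)

```text
time: 13.28
position: [0.5743, -0.0367, 0.0966]
tool_rot: [-0.468, 3.098, 0.007]
ft_force: [0.6, -1.7, 0.3]
grip_width: 0.567
```

```bash
python3 st.py
```

```text
t 13.28 pos [ 0.5743 -0.0367  0.0966] yaw -162.83 tilt 0.55 q7 1.824 F [ 0.64 -1.71  0.28] M [ 0.697  0.317 -0.38 ] tq7 0.404 g 49.3
```

Emit:
step_arm([
  [[0,0,-0.1],[0,0,0],40],
  [[0,0,-0.1],[0,0,0],40],
  [[0,0,0],[0,0,0],40],
])

```text
time: 13.53
position: [0.5743, -0.0367, 0.0967]
tool_rot: [-0.474, 3.097, 0.007]
ft_force: [-0.8, -0.9, 1.2]
grip_width: 0.565
```

```bash
python3 st.py;python3 wi.py w6
```

```text
t 13.53 pos [ 0.5743 -0.0367  0.0967] yaw -162.6 tilt 0.56 q7 1.828 F [-0.75 -0.9   1.23] M [ 0.553  0.488 -0.449] tq7 0.466 g 49.2
w3 [ 19  10  17  35 155] [287.19354839 251.37419355] -67.65683
now [ 19  11  17  34 147] [286.73469388 252.54421769] -67.88769
```

Emit:
step_arm([
  [[0,0,3],[0,0,0],40],
  [[0,0,5],[0,0,0],40],
  [[0,0,5],[0,0,0],40],
  [[0,0,5],[0,0,0],40],
  [[0,0,5],[0,0,0],40],
  [[0,0,5],[0,0,0],40],
  [[0,0,5],[0,0,0],40],
  [[0,0,5],[0,0,0],40],
  [[0,0,5],[0,0,0],40],
  [[0,0,0],[0,0,0],40],
  [[0,0,0],[0,0,0],40],
])

```text
time: 14.5
position: [0.5746, -0.0358, 0.0966]
tool_rot: [0.715, 3.05, 0.002]
ft_force: [-1.0, -0.4, 1.4]
grip_width: 0.568
```

```bash
python3 st.py;python3 wi.py w7
```

```text
t 14.5 pos [ 0.5746 -0.0358  0.0966] yaw 153.62 tilt 0.54 q7 1.079 F [-1.02 -0.41  1.4 ] M [ 0.15   0.326 -0.164] tq7 -0.079 g 49.4
w3 [ 19  10  17  35 155] [287.19354839 251.37419355] -67.65683
now [ 19  10  17  35 150] [286.92666667 251.75333333] -67.92144
```

Now 153.6; go on to about 111.

Emit:
step_arm([
  [[0,0,5],[0,0,0],40],
  [[0,0,5],[0,0,0],40],
  [[0,0,5],[0,0,0],40],
  [[0,0,5],[0,0,0],40],
  [[0,0,5],[0,0,0],40],
  [[0,0,5],[0,0,0],40],
  [[0,0,5],[0,0,0],40],
  [[0,0,3],[0,0,0],40],
  [[0,0,0],[0,0,0],40],
  [[0,0,0],[0,0,0],40],
  [[0,0,0],[0,0,0],40],
])

```text
time: 15.47
position: [0.5752, -0.0353, 0.0966]
tool_rot: [1.665, 2.651, 0.004]
ft_force: [-1.2, -0.5, 1.8]
grip_width: 0.563
```

```bash
python3 st.py;python3 wi.py w8
```

```text
t 15.47 pos [ 0.5752 -0.0353  0.0966] yaw 115.74 tilt 0.68 q7 0.433 F [-1.18 -0.5   1.83] M [-0.001  0.238 -0.191] tq7 0.13 g 49.0
w3 [ 19  10  17  35 155] [287.19354839 251.37419355] -67.65683
now [ 19  10  17  35 163] [287.10429448 252.42944785] -68.06565
```

Emit:
step_arm([
  [[0,0,4],[0,0,0],40],
  [[0,0,0.5],[0,0,0],40],
  [[0,0,0],[0,0,0],40],
  [[0,0,0],[0,0,0],40],
])

```text
time: 15.85
position: [0.5752, -0.0353, 0.0966]
tool_rot: [1.762, 2.587, 0.005]
ft_force: [-1.6, -0.7, 1.5]
grip_width: 0.564
```

```bash
python3 st.py;python3 wi.py w9
```

```text
t 15.85 pos [ 0.5752 -0.0353  0.0966] yaw 111.49 tilt 0.7 q7 0.361 F [-1.6  -0.69  1.47] M [-0.004  0.26  -0.088] tq7 0.032 g 49.0
w3 [ 19  10  17  35 155] [287.19354839 251.37419355] -67.65683
now [ 19  10  17  35 165] [287.13333333 252.2969697 ] -68.17178
```

Release and rise.

Emit:
step_arm([
  [[0,0,0],[0,0,0],56],
  [[0,0,0],[0,0,0],64],
  [[0,0,0],[0,0,0],76],
  [[0,0,0],[0,0,0],87],
  [[0,0,0],[0,0,0],87],
  [[0,0,0],[0,0,0],87],
  [[0,0,0],[0,0,-5],87],
  [[0,0,0],[0,0,-15],87],
  [[0,0,0],[0,0,-20],87],
  [[0,0,0],[0,0,-15],87],
  [[0,0,0],[0,0,0],87],
  [[0,0,0],[0,0,0],87],
])

```text
time: 16.9
position: [0.5749, -0.034, 0.1536]
tool_rot: [1.754, 2.592, 0.006]
ft_force: [0.4, 0.6, 0.2]
grip_width: 0.999
```

```bash
python3 st.py
python3 - <<'E'
from h import *
d=grab('wrist'); cv2.imwrite('pics/w10.png',d['frame'][:,:,::-1])
E
```

```text
t 16.9 pos [ 0.5749 -0.034   0.1536] yaw 111.81 tilt 0.72 q7 0.371 F [0.37 0.61 0.21] M [0.028 0.009 0.06 ] tq7 0.001 g 86.9
```

View pics/w10.png

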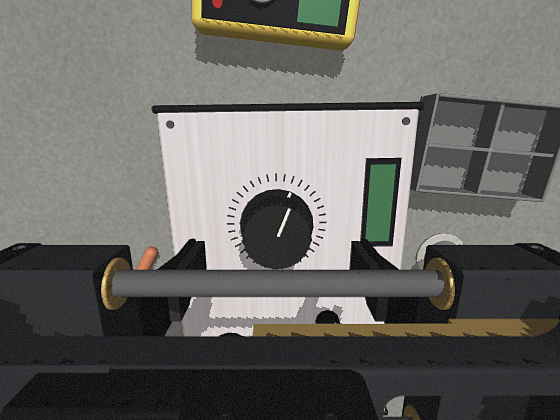

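```bash
python3 - <<'E'
from h import *
def ang(d,r):
    x0,x1,y0,y1=r
    g=d['frame'][y0:y1,x0:x1].min(2); m=(g>120).astype('uint8')
    k,l,st,c=cv2.connectedComponentsWithStats(m); i=1+np.argmax(st[1:,4]); p=np.argwhere(l==i)[:,::-1]+[x0,y0]
    P=np.array([plane(d,*q,.111)[:2] for q in p.astype(float)]); v=cv2.fitLine(P.astype(np.float32),2,0,1e-4,1e-4).ravel()
    print(st[i],np.degrees(np.arctan2(v[1],v[0])),P.mean(0), P[np.argmin(P[:,1])])
d=dict(np.load('pics/wrist.npz')); ang(d,(262,298,206,240))
E
python3 - <<'E'
import sys; sys.path.insert(0,'.')
from h import *
d=dict(np.load('pics/wrist.npz')); s=status.get_state(); print(px(d,s['position']))
E
```

```text
[15  2 14 29 88] -89.21205 [ 0.57463559 -0.02286585] [ 0.57439389 -0.0338183 ]
[278.66508709 263.72862927]
```

Emit:
step_arm([
  [[0,0,0],[-15.5,-5,0],87],
  [[0,0,0],[-15.5,-5,0],60],
  [[0,0,0],[-15.5,-5,0],0],
  [[0,0,0],[-15.5,-5,0],0],
  [[0,0,0],[-15.5,-5,0],0],
  [[0,0,0],[-15.5,-5,0],0],
  [[0,0,0],[-15.5,-5,0],0],
  [[0,0,0],[-8,-3,0],0],
  [[0,0,0],[0,0,0],0],
  [[0,0,0],[0,0,0],0],
  [[0,0,0],[0,0,0],0],
], grip_force=20)

```text
time: 17.87
position: [0.5782, -0.1574, 0.1421]
tool_rot: [-1.753, -2.603, 0.001]
ft_force: [-0.9, -0.4, 0.8]
grip_width: 0.326
```

```bash
python3 st.py
python3 - <<'E'
from h import *
d=grab('wrist'); cv2.imwrite('pics/w11.png',d['frame'][:,:,::-1]); s=status.get_state(); print(px(d,s['position']))
d=grab('side'); cv2.imwrite('pics/s11.png',cv2.resize(d['frame'][140:310,270:490,::-1],None,fx=3.5,fy=3.5,interpolation=2))
E
```

```text
t 17.87 pos [ 0.5782 -0.1574  0.1421] yaw 112.09 tilt 0.2 q7 0.601 F [-0.92 -0.36  0.81] M [0.013 0.013 0.003] tq7 0.014 g 28.3
[278.68157549 262.74010279]
```

View pics/w11.png

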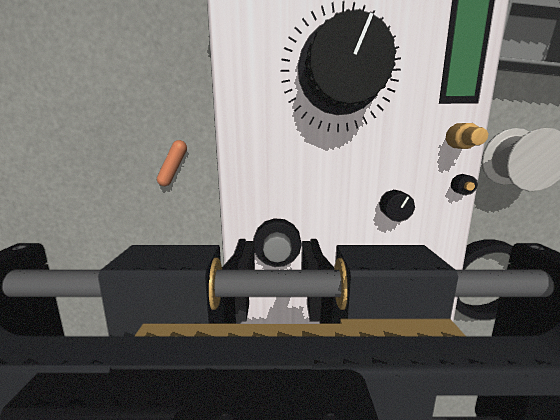

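View pics/s11.png

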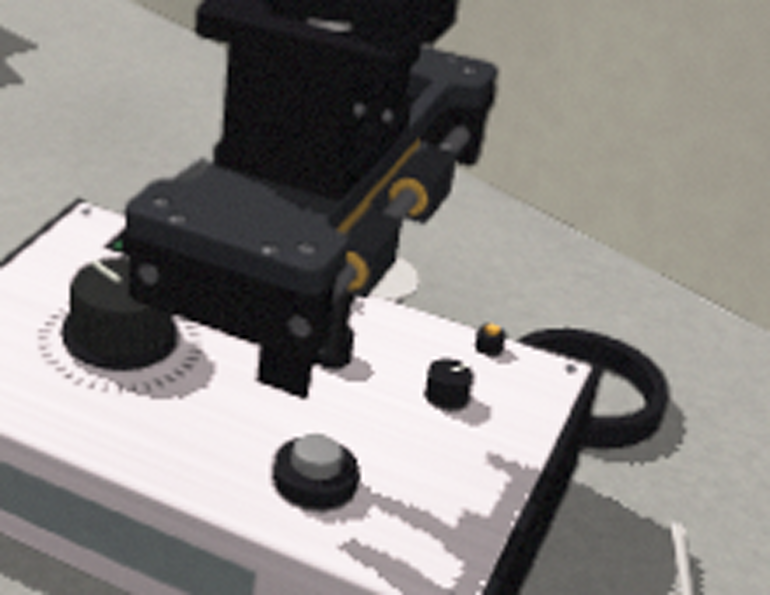

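Run:
```python
from h import *
d={n:dict(np.load(f'pics/{n}.npz')) for n in['side','wrist']}
f=d['wrist']['frame'];cv2.imwrite('pics/a.png',cv2.resize(f[210:275,245:310,::-1],None,fx=6,fy=6,interpolation=2))
f=d['side']['frame'];cv2.imwrite('pics/b.png',cv2.resize(f[255:295,335:385,::-1],None,fx=10,fy=10,interpolation=2))
```

```text
(no output)
```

View pics/a.png

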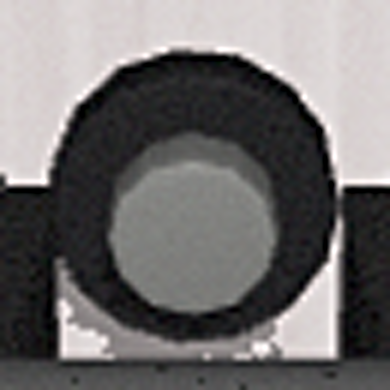

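View pics/b.png

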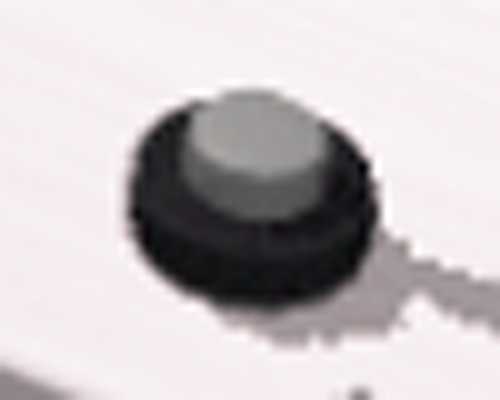

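```bash
python3 - <<'E'
from h import *
d={n:dict(np.load(f'pics/{n}.npz')) for n in['side','wrist']}
A=np.zeros((3,3));b=np.zeros(3)
for n,u,v in[('wrist',277.2,249.5),('side',360.7,268.4)]:
    o,r=ray(d[n],u,v);r/=np.linalg.norm(r);P=np.eye(3)-np.outer(r,r);A+=P;b+=P@o; print(n,plane(d[n],u,v,.09))
    q=cv2.norm(o)
X=np.linalg.solve(A,b);print(X)
# key radius in wrist gives range: 83.5... width px
o,_=ray(d['wrist'],277,250); w=167/6; print('z top from size',o[2]-292.6*.022/w)
rz=d['wrist']['range_z'][244:256,272:283]; print(np.median(rz), o[2])
rz=d['side']['range_z'][266:271,357:365]; z=np.median(rz);o,r=ray(d['side'],360.7,268.4);print(o+r*z)
o,r=ray(d['wrist'],277.2,249.5);print(o+r*np.median(d['wrist']['range_z'][244:256,272:283]))
E
python3 st.py
```

```text
wrist [ 0.58250208 -0.17025649  0.09      ]
side [ 0.5859415  -0.16820517  0.09      ]
[ 0.58284339 -0.16984861  0.0924034 ]
z top from size 0.06312545683027454
0.21582556 0.29440210353686136
[ 0.58198587 -0.17158789  0.09436558]
[ 0.58189504 -0.16871474  0.09391073]
t 17.97 pos [ 0.5784 -0.1567  0.1423] yaw 112.16 tilt 0.18 q7 0.601 F [-0.04  0.13  0.1 ] M [ 0.039 -0.03  -0.034] tq7 -0.006 g 20.2
```

Emit:
step_arm([
  [[0,0,0],[-7,0,0],0],
  [[0,0,0],[-6,0,0],0],
  [[0,0,0],[0,0,0],0],
  [[0,0,0],[0,0,0],0],
  [[0,0,0],[0,0,12],0],
  [[0,0,0],[0,0,12],0],
  [[0,0,0],[0,0,6],0],
  [[0,0,0],[0,0,0],0],
  [[0,0,0],[0,0,0],0],
])

```text
time: 18.72
position: [0.5841, -0.1663, 0.1086]
tool_rot: [-1.744, -2.608, -0.001]
ft_force: [-0.3, -0.5, 0.6]
grip_width: 0.006
```

```bash
python3 st.py
python3 - <<'E'
from h import *
d=grab('side'); cv2.imwrite('pics/s12.png',cv2.resize(d['frame'][180:310,290:440,::-1],None,fx=4,fy=4,interpolation=2))
E
```

```text
t 18.72 pos [ 0.5841 -0.1663  0.1086] yaw 112.44 tilt 0.23 q7 0.62 F [-0.28 -0.5   0.6 ] M [ 0.025 -0.061  0.058] tq7 -0.0 g 0.6
```

View pics/s12.png

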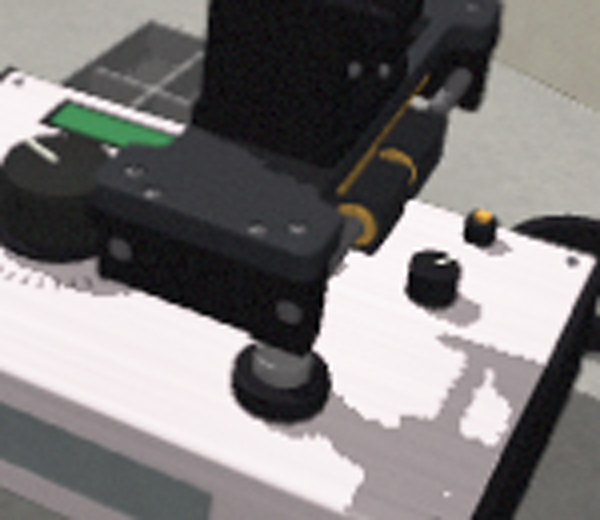

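Emit:
step_arm([
  [[0,0,0],[-2.5,0,3],0],
  [[0,0,0],[0,0,0],0],
  [[0,0,0],[0,0,3],0],
  [[0,0,0],[0,0,0],0],
  [[0,0,0],[0,0,0],0],
])

```text
time: 19.18
position: [0.5858, -0.1687, 0.1034]
tool_rot: [-1.745, -2.609, -0.002]
ft_force: [-0.2, -0.7, 2.0]
grip_width: 0.005
```

Emit:
step_arm([
  [[0,0,0],[0,0,3],0],
  [[0,0,0],[0,0,0],0],
  [[0,0,0],[0,0,0],0],
])

```text
time: 19.43
position: [0.5861, -0.1688, 0.1015]
tool_rot: [-1.746, -2.61, -0.002]
ft_force: [-1.3, 0.2, 2.4]
grip_width: 0.005
```

Emit:
step_arm([
  [[0,0,0],[0,0,3],0],
  [[0,0,0],[0,0,0],0],
  [[0,0,0],[0,0,0],0],
])

```text
time: 19.68
position: [0.5864, -0.1689, 0.1001]
tool_rot: [-1.746, -2.611, -0.003]
ft_force: [-1.4, 0.0, 3.4]
grip_width: 0.005
```

Emit:
step_arm([
  [[0,0,0],[0,0,3],0],
  [[0,0,0],[0,0,1],0],
  [[0,0,0],[0,0,0],0],
])

```text
time: 19.93
position: [0.5865, -0.1689, 0.0999]
tool_rot: [1.747, 2.611, 0.003]
ft_force: [-2.0, 0.7, 2.5]
grip_width: 0.006
```

Emit:
step_arm([
  [[0,0,0],[0,0,3],0],
  [[0,0,0],[0,0,1],0],
  [[0,0,0],[0,0,0],0],
])

```text
time: 20.18
position: [0.5868, -0.169, 0.0999]
tool_rot: [1.746, 2.61, 0.004]
ft_force: [-1.6, -0.2, 3.1]
grip_width: 0.005
```

Emit:
step_arm([
  [[0,0,0],[0,0,4],0],
  [[0,0,0],[0,0,4],0],
  [[0,0,0],[0,0,4],0],
  [[0,0,0],[0,0,4],0],
])

```text
time: 20.52
position: [0.5873, -0.1692, 0.099]
tool_rot: [1.746, 2.608, 0.005]
ft_force: [-10.3, 2.8, 24.2]
grip_width: 0.008
```

```bash
python3 st.py
python3 - <<'E'
from h import *
d=grab('side'); cv2.imwrite('pics/s13.png',cv2.resize(d['frame'][220:310,300:420,::-1],None,fx=6,fy=6,interpolation=2))
E
```

```text
t 20.52 pos [ 0.5873 -0.1692  0.099 ] yaw 112.4 tilt 0.26 q7 0.623 F [-10.33   2.85  24.23] M [0.684 2.397 0.023] tq7 0.001 g 0.7
```

View pics/s13.png

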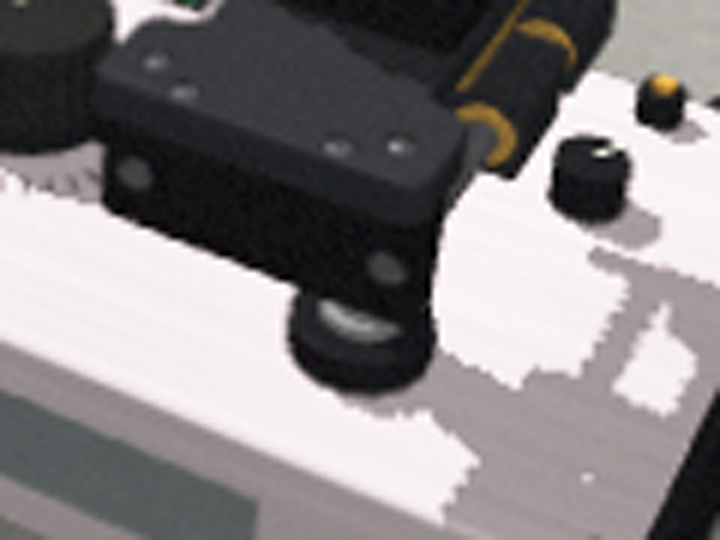

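Emit:
step_arm([
  [[0,0,0],[0,0,-5],0],
  [[0,0,0],[0,0,-6],0],
  [[0,0,0],[0,0,-4],0],
  [[0,0,0],[0,0,0],0],
  [[0,0,0],[0,0,0],0],
])

```text
time: 20.98
position: [0.5881, -0.1695, 0.1148]
tool_rot: [1.744, 2.605, 0.007]
ft_force: [-0.2, -0.2, -1.0]
grip_width: 0.008
```

```bash
python3 st.py
python3 - <<'E'
from h import *
d=grab('side'); cv2.imwrite('pics/s14.png',cv2.resize(d['frame'][220:310,300:420,::-1],None,fx=6,fy=6,interpolation=2))
E
```

```text
t 20.98 pos [ 0.5881 -0.1695  0.1148] yaw 112.39 tilt 0.43 q7 0.623 F [-0.23 -0.21 -0.97] M [ 0.048  0.002 -0.055] tq7 -0.0 g 0.7
```

View pics/s14.png

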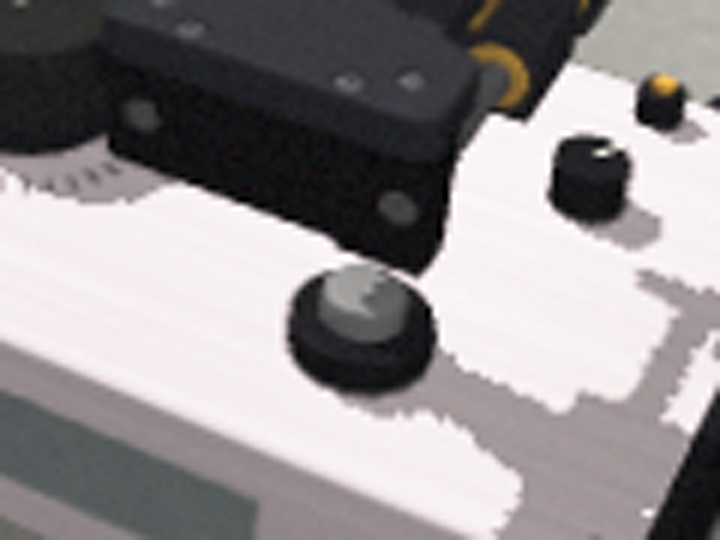

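Emit:
step_arm([
  [[0,0,0],[2,-5,0],0],
  [[0,0,0],[0,0,0],0],
  [[0,0,0],[0,0,4],0],
  [[0,0,0],[0,0,2],0],
  [[0,0,0],[0,0,0],0],
  [[0,0,0],[0,0,0],0],
])

```text
time: 21.53
position: [0.5803, -0.1692, 0.1046]
tool_rot: [1.747, 2.61, 0.004]
ft_force: [0.4, 0.0, 0.1]
grip_width: 0.005
```

Emit:
step_arm([
  [[0,0,0],[0,0,2],0],
  [[0,0,0],[0,0,0],0],
  [[0,0,0],[0,0,0],0],
])

```text
time: 21.78
position: [0.5804, -0.1692, 0.1029]
tool_rot: [1.747, 2.61, 0.004]
ft_force: [-1.3, 1.0, 2.2]
grip_width: 0.005
```

Emit:
step_arm([
  [[0,0,0],[0,0,2],0],
  [[0,0,0],[0,0,0],0],
  [[0,0,0],[0,0,0],0],
])

```text
time: 22.03
position: [0.5806, -0.1693, 0.1016]
tool_rot: [1.747, 2.609, 0.004]
ft_force: [-0.7, 0.7, 3.2]
grip_width: 0.005
```

Emit:
step_arm([
  [[0,0,0],[0,0,2],0],
  [[0,0,0],[0,0,0],0],
  [[0,0,0],[0,0,0],0],
])

```text
time: 22.28
position: [0.5807, -0.1693, 0.1002]
tool_rot: [1.747, 2.609, 0.004]
ft_force: [-1.4, 0.7, 4.0]
grip_width: 0.001
```

Emit:
step_arm([
  [[0,0,0],[0,0,2],0],
  [[0,0,0],[0,0,0],0],
  [[0,0,0],[0,0,0],0],
])

```text
time: 22.53
position: [0.5808, -0.1693, 0.1001]
tool_rot: [1.747, 2.609, 0.004]
ft_force: [-1.4, 1.1, 3.4]
grip_width: 0.003
```

Emit:
step_arm([
  [[0,0,0],[0,0,2],0],
  [[0,0,0],[0,0,0],0],
  [[0,0,0],[0,0,0],0],
])

```text
time: 22.78
position: [0.5809, -0.1693, 0.0999]
tool_rot: [1.746, 2.608, 0.005]
ft_force: [-2.2, 0.2, 3.1]
grip_width: 0.007
```

Emit:
step_arm([
  [[0,0,0],[0,0,3],0],
  [[0,0,0],[0,0,3],0],
  [[0,0,0],[0,0,3],0],
])

```text
time: 23.03
position: [0.5812, -0.1695, 0.0991]
tool_rot: [1.747, 2.607, 0.005]
ft_force: [-8.7, 2.5, 20.8]
grip_width: 0.008
```

Emit:
step_arm([
  [[0,0,0],[0,0,-5],0],
  [[0,0,0],[0,0,-10],0],
  [[0,0,0],[0,0,-20],0],
  [[0,0,0],[0,0,-20],0],
  [[0,0,0],[0,0,-20],0],
  [[0,0,0],[0,0,-20],0],
  [[0,0,0],[0,0,-20],0],
  [[0,0,0],[0,0,0],0],
  [[0,0,0],[0,0,0],0],
  [[0,0,0],[0,0,0],0],
])

```text
time: 23.87
position: [0.5818, -0.1696, 0.2156]
tool_rot: [1.745, 2.606, 0.006]
ft_force: [0.1, -0.7, 0.2]
grip_width: 0.003
```

```bash
python3 st.py
python3 - <<'E'
from h import *
d=grab('side'); cv2.imwrite('pics/s15.png',d['frame'][:,:,::-1])
d=grab('wrist'); cv2.imwrite('pics/w15.png',d['frame'][:,:,::-1])
E
```

```text
t 23.87 pos [ 0.5818 -0.1696  0.2156] yaw 112.39 tilt 0.35 q7 0.628 F [ 0.11 -0.7   0.21] M [ 0.007  0.028 -0.   ] tq7 0.0 g 0.2
```

View pics/s15.png

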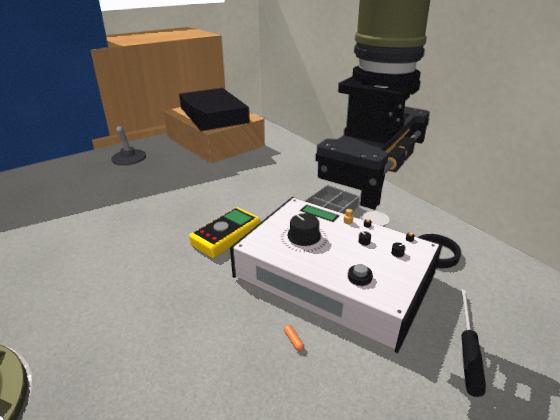

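View pics/w15.png

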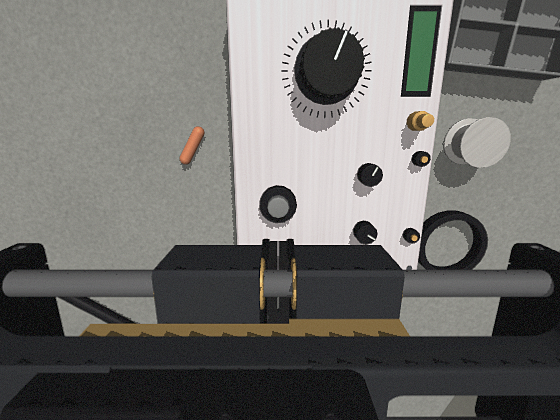

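Run:
```python
from h import *
d=dict(np.load('pics/wrist.npz')); 
x0,x1,y0,y1=325,352,26,64
m=(d['frame'][y0:y1,x0:x1].min(2)>110).astype('uint8');k,l,st,c=cv2.connectedComponentsWithStats(m)
for i in range(1,k):
    if st[i,4]>20:
        P=np.array([plane(d,*q,.111)[:2] for q in (np.argwhere(l==i)[:,::-1]+[x0,y0]).astype(float)]); v=cv2.fitLine(P.astype(np.float32),2,0,1e-4,1e-4).ravel(); print(st[i],np.degrees(np.arctan2(v[1],v[0])))
print(order.close_job())
```

```text
[ 0  0 10  4 24] 30.01478
[  9   0  18  34 123] 89.49172
the job is handed in; nothing more can be done
None
```

The job is done and handed in at about 24 s; handing in gave no verdict.

- **Stop:** I turned the big knob anticlockwise and passed five notches. About 3° past the fifth, the turning torque climbed steadily to about 0.45 N m at the knob. That is firm, and below the 0.65 N m forcing limit. I held it there for more than a second. About 5° past each of the second, third and fourth notches the torque had stayed at or under 0.19 N m, so the stop was not there.
- **Four clicks back:** I turned it back about 80° from the last notch and let go. The pointer then read about 90° in the world frame. That is roughly 20° anticlockwise of its starting direction of about 72°, as expected with the stop five clicks from the start. It was unchanged in the last picture (89.5° against 90.8°, within measuring error).
- **Slip:** Slow slip in the grip showed less than 1° in the wrist pictures. I still raised the grip from 25 to 40 N for the last push.
- **Key:** I pressed it twice, because the first press was about 4 mm off centre. On the second press it moved about 5 mm, took about 4 N, then met a hard stop at over 20 N. That fits full travel. It could not be checked directly that the fingertips met the key's own stop and not the housing.
- **Last look:** In the final pictures the key was up and the arm was clear of everything at TCP height 0.216 m. The small knobs and other objects looked undisturbed; I compared those by eye only.

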